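Lock the inspection stage and build a bar crib on it

TASK

Lock the inspection stage first: swing its collar lever all the way round to the stop at the broad white mark. Then build a square crib from the four long aluminium bars: lay two inside the two white outlines on the stage, and then lay the other two crosswise on top of them, centred and spaced apart just as the lower two are. Leave the short offcut and everything else where it is.

Things in the scene. Friction and masses are not known exactly. Their poses are not given: they have to be found in the camera images.
- stage: fixed stage: round base 190 mm across, 10 mm high; on a neck a square plate 130 x 130 mm, top 46 mm above the table. Origin: centre of its underside, on the table; z up, x and y along the plate's edges, the lever on its -x side (towards the robot). Lower bars go along x at y = +-36 mm, centres 54 mm above the table; upper bars along y at x = +-36 mm, centres at 70 mm
- outline_a (a point): centre of one of the two white bar outlines (122 x 20 mm, running along the stage's x), on the plate's top, at stage x 0, y +36 mm
- outline_b (a point): centre of the other white bar outline, on the plate's top, at stage x 0, y -36 mm
- collar (a joint): lock collar under the plate, turning about the stage's z; counter-clockwise from above is positive. 0 rad at the thin white mark (open), 1.0 at its stop at the broad white mark (locked); starts at 0 to 0.3. Its lever points in the stage frame's direction pi - 0.5 + q (from x towards y), 20 mm above the table. Stays where left; friction 0.15 N m (1.5 N at the tab)
- lever_tip (a point): centre of the top of the upright tab at the lever's end, 118 mm from the stage's axis, 56 mm above the table; the tab is 12 x 12 mm and reaches from 16 to 56 mm above the table, above a fixed apron (8 mm high, carrying the white marks, reaching 143 mm from the axis) and clear of the plate, so it can be pushed or pinched from above
- bar1: aluminium bar, 120 long x 18 wide x 16 mm high, square ends, a small dark hole mark near each end; about 90 g; one of four identical bars, any may go anywhere. Origin at the bar's centre (8 mm above the table when lying flat), x along its length, y across its width, z up. Lies loose on the table
- bar2: aluminium bar, 120 long x 18 wide x 16 mm high, square ends, a small dark hole mark near each end; about 90 g; one of four identical bars, any may go anywhere. Origin at the bar's centre (8 mm above the table when lying flat), x along its length, y across its width, z up. Lies loose on the table
- bar3: aluminium bar, 120 long x 18 wide x 16 mm high, square ends, a small dark hole mark near each end; about 90 g; one of four identical bars, any may go anywhere. Origin at the bar's centre (8 mm above the table when lying flat), x along its length, y across its width, z up. Lies loose on the table
- bar4: aluminium bar, 120 long x 18 wide x 16 mm high, square ends, a small dark hole mark near each end; about 90 g; one of four identical bars, any may go anywhere. Origin at the bar's centre (8 mm above the table when lying flat), x along its length, y across its width, z up. Lies loose on the table
- offcut: short offcut of the same bar, 60 x 18 x 16 mm, not to be used or moved; origin at its centre, x along its length
- screwdriver: screwdriver with a black handle, about 150 mm long, lying on the table, to be left alone; origin near its middle, x along it towards the tip
- spool: white solder spool, 52 mm in diameter, 30 mm high, standing beyond the stage, to be left alone; origin under its centre
- flux: small amber bottle, 40 mm in diameter, 85 mm high, standing beyond the stage, to be left alone; origin under its centre
- phone: phone 150 x 72 x 8 mm lying flat beyond the stage, to be left alone; origin under its centre
- cup: white plastic cup, 70 mm wide at the rim, 60 mm high, to be left alone; origin under its centre
Mind the look-alikes: they are no part of the job. What is shaped like the bar2 but purple or red is not meant.

How it is judged:
By the outcome, as a careful person would: the job done as asked, in the order asked, and still so for the second after the job is handed in, with the robot touching nothing.
It also fails if it takes over 72 s, if anything falls off the work surface, if the arm or the gripper's body presses on something with over 40 N, if the wrist force passes 120 N, or if a joint passes its speed limit or range.

ROBOT

A 6-joint arm with a two-finger parallel gripper is mounted at the origin on the work surface. World frame = base frame: x ahead of the robot, y to its left, z up, the work surface at z = 0. Lengths are in mm, angles in rad, forces in N, time in s.
With the tool pointing down it reaches from about 275 to 750 mm from the base axis. Payload 10.2 kg.
Tool frame: the origin (TCP) lies between the finger pads; the fingertips stand 11 mm ahead of it and the grasp point (between the pads) lies 8 mm behind it; z points along the fingers, y is the line along which they close (so a half turn about z gives the same grasp; the last joint's range is limited). The gripper opens to 85 mm and grips with 20 to 120 N. Pads are 22 mm wide; open, the fingers measure 114 mm over their backs; the gripper's body (76 mm by 85 mm) begins 54 mm behind the grasp point. The pads swing forward as they close: fully open they stand 13 mm farther back than shut.
Start: joints at [0.955, 0.313, 1.498, -0, 1.331, -0.223], TCP at [200.971, 485.018, 242.294] pointing down, gripper open.
Joint ranges: [-2.94, 2.94], [-0.97, 2.17], [0.19, 2.56], [-1.23, 4.37], [0.02, 3.11], [-2.88, 2.88]. Speed limits (rad/s): [2.39, 2.39, 3.01, 3.14, 3.14, 3.14].

INTERFACE

Orientations are given as a unit quaternion [w, x, y, z].
In Python, from rig import sense, eyes, finish_job gives the robot as it stands.
- The arm moves only by the shell command python3 -m jog 'ROWS' [FORCE]. ROWS is JSON, a list of rows, each a list of 7 numbers: the shift along the tool's x, y, z in m, then the turn, a rotation vector about the tool's x, y, z in rad, then the finger opening in m, from 0 to 0.0854. In form: [[dx, dy, dz, rx, ry, rz, gripper], ...]. A call has 1 to 5 rows; each row shifts and turns the commanded pose from where the row before left it, along the tool's axes as they then stand; what a row does not reach is not made up. A row lasts 1/10 s, in which the tool goes at most 50 mm and 8.59 degrees, less where a joint would pass 70% of its speed; a pose out of reach is approached as far as the arm can. A call is refused whole if a number of a shift passes 0.05 or a number of a turn 0.15, either way. A call with a gripper value outside its range is refused whole. The fingers move at their own pace and stop on an object; FORCE is the grip in N (left out, the last holds). Time passes only in rows, so rows that do not move let the fingers close. It gives the time, the measured TCP pose, the force, the opening and the grip force at its end, in the units of the state.
- sense(): the state, without advancing time (a new reading comes with each control period).
- eyes.capture(name): name is "scene" or "top" or "wrist"; returns the picture (480x640x3 uint8, red, green, blue); there is no depth.
- eyes.calibration(name): a dict with "fx", "fy", "cx", "cy" (pixels), "cam_to_world" (4x4, takes a point from camera to world coordinates); the wrist camera has in their place "mount" (4x4, takes a point from camera to tool coordinates, whose origin is the TCP and whose axes are the flange's). Camera axes: x right, y down, z forward; pixel columns grow to the right and rows downward; lengths in mm; the calibration is good to about 2 mm. A picture is of the moment at which its call begins: read the wrist's pose just before it. calibration takes no time and is no camera call.
- finish_job(): hands the job in; it is judged then, once.
The state is a dict: "time_s": time; "joints": joint angles; "dq": joint speeds; "tau": joint torques, N m; "eef_pos": TCP position; "ee_rot": TCP orientation; "force": force on the tool from outside, world axes, zero at the start; "wrist_torque": the same for the moment, N m; "grip_width": opening from 0.0 (shut) to 1.0 (fully open); "grip_force": force on a finger pad.
Only numpy, scipy, OpenCV 4.12 (cv2) and the standard library are available. Lean on these libraries where they do the work, as an engineer would, in place of code of your own. Each camera call takes 0.05 s, during which the arm holds its last target. There are 200 camera calls.

## Working session

There is one attempt and no reset: what is moved stays moved. The work goes in short steps, Python scripts to look and compute and a shell command to move; the robot and the scene stay as the last step left them, time stands still between calls to the robot, and variables do not carry over. Pictures are saved under pics/ and viewed, at most 10 in all, crops included, and the job is handed in when it is done.

```bash
mkdir -p pics; ls
python3 - <<'E'
from rig import sense, eyes
import cv2
for n in ("top","scene"):
    im=eyes.capture(n); cv2.imwrite(f"pics/{n}0.png",im[:,:,::-1])
    c=eyes.calibration(n); print(n,c)
print(eyes.calibration("wrist")); print(sense())
E
```

```text
pics
top {'fx': 577.2029338480936, 'fy': 577.2029338480936, 'cx': 316.4139465974698, 'cy': 252.15093427629594, 'cam_to_world': array([[-8.94253990e-03, -9.83287885e-01,  1.81837745e-01,
         3.32681169e+02],
       [-9.99938677e-01,  7.60530350e-03, -8.04997183e-03,
        -7.39507284e+01],
       [ 6.53250854e-03, -1.81898581e-01, -9.83295598e-01,
         1.26889243e+03],
       [ 0.00000000e+00,  0.00000000e+00,  0.00000000e+00,
         1.00000000e+00]])}
scene {'fx': 471.47012885050776, 'fy': 471.47012885050776, 'cx': 320.5537145789607, 'cy': 242.03917596556772, 'cam_to_world': array([[ 8.72491247e-01,  2.89160630e-01, -3.93884697e-01,
         9.51638366e+02],
       [ 4.88091094e-01, -5.53592118e-01,  6.74761329e-01,
        -7.74186370e+02],
       [-2.29370525e-02, -7.80974966e-01, -6.24141005e-01,
         7.10840073e+02],
       [ 0.00000000e+00,  0.00000000e+00,  0.00000000e+00,
         1.00000000e+00]])}
{'fx': 337.49315900498283, 'fy': 337.49315900498283, 'cx': 318.4920962453394, 'cy': 240.04622066417045, 'mount': array([[-6.60610174e-04, -9.49452355e-01, -3.13910
[... 304 characters left out ...]
.1, 'joints': array([ 9.54594024e-01,  3.13401627e-01,  1.49836789e+00,  2.15520944e-06,
        1.33102621e+00, -2.23370411e-01]), 'dq': array([ 5.41837287e-04, -2.98980852e-03, -2.35009668e-03, -3.91117598e-04,
       -1.14188299e-03, -5.94055339e-05]), 'tau': array([ 1.76561320e-03, -4.12899506e+01, -2.60139978e+01, -1.99927504e-04,
        3.07865143e-03,  3.58680006e-05]), 'eef_pos': array([200.83586443, 484.82268593, 241.78587378]), 'ee_rot': array([-2.46121120e-04,  1.95155667e-01,  9.80772096e-01, -5.48881976e-04]), 'force': array([ 0.27049283, -0.4604156 ,  0.12092742]), 'wrist_torque': array([0.01017793, 0.01476087, 0.00461847]), 'grip_force': 0.0, 'grip_width': 0.9999167369976643}
```

View pics/top0.png

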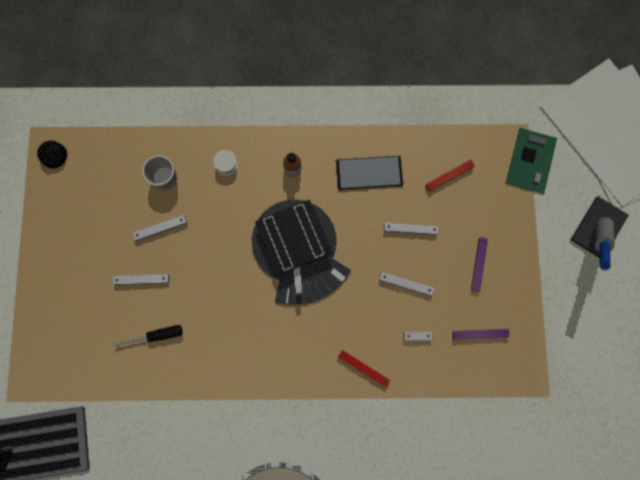

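View pics/scene0.png

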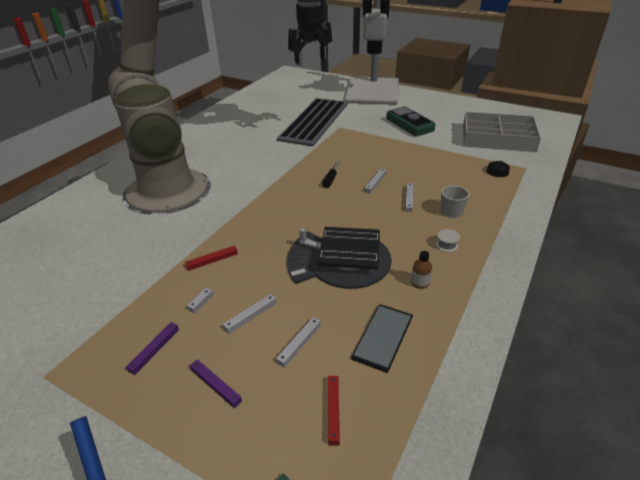

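The top view shows the four aluminium bars at about (160,229), (141,280), (411,229) and (406,285). The stage is at (293,240), the lever tab at (298,280), the thin mark at (284,295) and the broad mark at (340,272).

Things that could be mistaken for a bar:
- offcut, short: (417,337)
- purple: (480,265), (480,335)
- red: (363,368), (450,176)
- screwdriver: (150,337)

I choose the four long grey bars with hole marks. Next I measure them and check them in one close crop.

```bash
cat > h.py <<'E'
import numpy as np, cv2
from scipy.spatial.transform import Rotation as R
from rig import sense, eyes
def pose(s=None):
    s=s or sense(); q=s["ee_rot"]; T=np.eye(4); T[:3,:3]=R.from_quat([q[1],q[2],q[3],q[0]]).as_matrix(); T[:3,3]=s["eef_pos"]; return T
def look(name):
    T=pose(); im=eyes.capture(name); c=eyes.calibration(name)
    return im,c,(T@c["mount"] if name=="wrist" else c["cam_to_world"])
def cast(px,c,M,z):
    px=np.atleast_2d(px).astype(float)
    d=np.c_[(px[:,0]-c["cx"])/c["fx"],(px[:,1]-c["cy"])/c["fy"],np.ones(len(px))]@M[:3,:3].T
    return M[:3,3]+d*((z-M[2,3])/d[:,2])[:,None]
def proj(P,c,M):
    p=(np.atleast_2d(P)-M[:3,3])@M[:3,:3]; return np.c_[p[:,0]/p[:,2]*c["fx"]+c["cx"],p[:,1]/p[:,2]*c["fy"]+c["cy"]]
def rect(pts):  # min-area rect of xy points: centre, long, short, angle of the long axis
    (cx,cy),(w,h),a=cv2.minAreaRect(pts[:,:2].astype(np.float32)); a=np.radians(a)
    if h>w: w,h,a=h,w,a+np.pi/2
    return np.array([cx,cy]),w,h,(a+np.pi/2)%np.pi-np.pi/2
def go(xy,z,yaw):
    "tool-frame shift (mm) and turn (rad about tool z) to TCP xy,z with tool x at world yaw (mod pi)"
    T=pose(); t=np.r_[xy,z]; sh=T[:3,:3].T@(t-T[:3,3]); y0=np.arctan2(T[1,0],T[0,0])
    d=-((yaw-y0+np.pi/2)%np.pi-np.pi/2)
    tilt=R.from_matrix(T[:3,:3].T@np.array([[np.cos(y0),np.sin(y0),0],[np.sin(y0),-np.cos(y0),0],[0,0,-1]]).T).as_rotvec()
    print("shift",sh.round(1),"rz",round(d,3),"tilt",tilt.round(3),"j6",sense()["joints"][5].round(2),"t",sense()["time_s"])
E
cat > m.py <<'E'
from h import *
im,c,M=look("top")
hsv=cv2.cvtColor(im,cv2.COLOR_RGB2HSV)
m=((hsv[...,1]<70)&(hsv[...,2]>110)).astype(np.uint8)
for x in cv2.findContours(m,cv2.RETR_EXTERNAL,cv2.CHAIN_APPROX_NONE)[0]:
    u,v,w,h=cv2.boundingRect(x)
    if cv2.contourArea(x)>8 and 30<u<545 and 125<v<395:
        z=46 if 250<u<330 and 195<v<268 else 16
        print((u+w//2,v+h//2),[np.round(k,2) for k in rect(cast(x[:,0],c,M,z))])
big=cv2.resize(im[195:310,245:355],None,fx=5,fy=5,interpolation=cv2.INTER_CUBIC)
b2=cv2.resize(im[210:300,375:445],None,fx=3.5,fy=3.5,interpolation=cv2.INTER_CUBIC); o=np.zeros((575,795,3),np.uint8); o[:,:550]=big; o[:b2.shape[0],550:795]=b2
cv2.imwrite("pics/crop0.png",o[:,:,::-1])
E
python3 m.py
```

```text
(no output)
```

View pics/crop0.png

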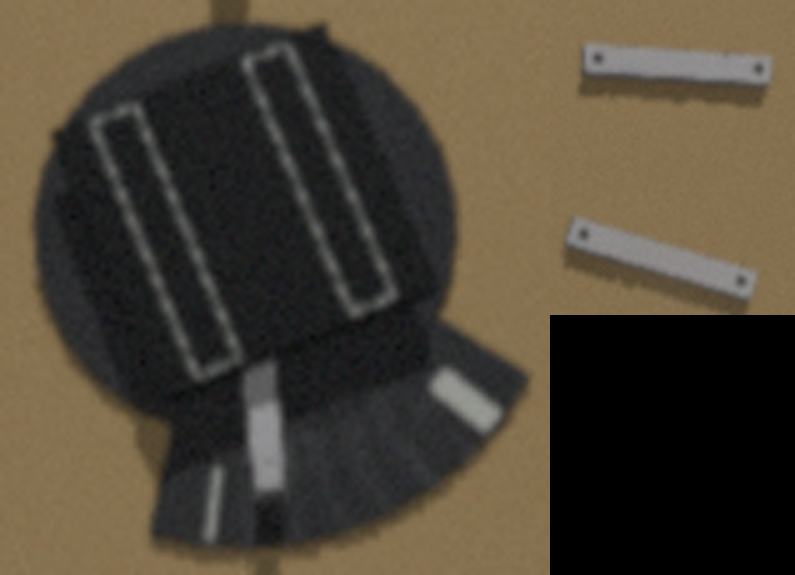

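The crop shows the chosen bars as grey with two dark hole marks. The lever is near (265,430), the thin mark is left of it and the broad mark is right of it at (465,400). No contours came back because the pale table encloses everything, so I restrict the mask to a region.

```bash
cat > m.py <<'E'
from h import *
im,c,M=look("top")
hsv=cv2.cvtColor(im,cv2.COLOR_RGB2HSV)
m=((hsv[...,1]<70)&(hsv[...,2]>110)).astype(np.uint8)
roi=np.zeros_like(m); roi[195:390,50:520]=1; m*=roi
m[195:268,250:330]=0
p=((hsv[...,2]>65)&(hsv[...,1]<90)).astype(np.uint8); p[:200]=0;p[272:]=0;p[:,:258]=0;p[:,328:]=0
p=cv2.dilate(p,np.ones((2,2)))
for mm,z in((m,16),(p,46)):
  for x in cv2.findContours(mm,cv2.RETR_EXTERNAL,cv2.CHAIN_APPROX_NONE)[0]:
    u,v,w,h=cv2.boundingRect(x)
    if cv2.contourArea(x)>25: print(z,(u+w//2,v+h//2),[np.round(k,2).tolist() for k in rect(cast(x[:,0],c,M,z))])
print("tab",cast([[298,272+17.5]],c,M,20), cast([[245+265/5,195+440/5]],c,M,56))
E
python3 m.py
```

```text
16 (418, 336) [[380.25, -301.45], 60.33, 19.19, 1.56]
16 (298, 284) [[494.9, -42.88], 37.43, 12.78, 0.11]
16 (140, 279) [[508.84, 302.78], 119.85, 19.39, -1.54]
16 (407, 283) [[494.67, -280.55], 121.79, 19.06, 1.26]
16 (338, 275) [[514.25, -130.28], 31.56, 11.52, 0.91]
16 (411, 228) [[617.91, -295.28], 120.88, 20.54, 1.5]
16 (159, 227) [[624.36, 264.95], 121.98, 18.96, -1.23]
46 (282, 244) [[573.58, -4.31], 142.62, 35.35, 0.46]
46 (309, 231) [[606.67, -67.86], 127.92, 27.24, 0.38]
46 (319, 208) [[657.49, -89.76], 54.85, 7.14, 0.9]
46 (273, 210) [[657.22, 12.55], 79.0, 12.75, -0.98]
tab [[481.37441916 -43.4055604   20.        ]] [[490.90804264 -44.3294484   56.        ]]
```

```bash
python3 -m jog '[[-0.0343,-0.0237,0.0028,0,0,0,0.085],[-0.0343,-0.0237,0.0028,0,0,0,0.085],[-0.0343,-0.0237,0.0028,0,0,0,0.085],[-0.0343,-0.0237,0.0028,0,0,0,0.085],[-0.0343,-0.0237,0.0028,0,0,0,0.085]]' 60
python3 -m jog '[[-0.0343,-0.0237,0.0028,0,0,0,0.085],[-0.0343,-0.0237,0.0028,0,0,0,0.085],[-0.0343,-0.0237,0.0028,0,0,0,0.085],[-0.0343,-0.0237,0.0028,0,0,0,0.085],[-0.0343,-0.0237,0.0028,0,0,0,0.085]]' >/dev/null
python3 -m jog '[[-0.0343,-0.0237,0.0028,0,0,0,0.085],[-0.0343,-0.0237,0.0028,0,0,0,0.085],[-0.0343,-0.0237,0.0028,0,0,0,0.085],[-0.0343,-0.0237,0.0028,0,0,0,0.085],[-0.0343,-0.0237,0.0028,0,0,0,0.085]]' >/dev/null
python3 -m jog '[[0,0,0,0,0,-0.15,0.05],[0,0,0,0,0,-0.15,0.05],[0,0,0,0,0,-0.15,0.05],[0,0,0,0,0,-0.15,0.05],[0,0,0,0,0,-0.15,0.05]]'
python3 -m jog '[[0,0,0,0,0,0,0.05]]'
python3 - <<'E'
from h import *
im,c,M=look("wrist"); cv2.imwrite("pics/w1.png",im[:,:,::-1]); np.save("w1M.npy",M); go((540,-40),200,3.51)
E
```

```text
time_s: 0.7
eef_pos: [314.6, 308.4, 228.2]
ee_rot: [0.0, 0.195, 0.981, 0.0]
force: [0.1, -0.1, -0.4]
grip_width: 0.997
grip_force: 0.0
time_s: 2.2
eef_pos: [540.1, -40.3, 200.1]
ee_rot: [-0.0, -0.181, 0.984, 0.0]
force: [0.0, -0.2, -0.5]
grip_width: 0.581
grip_force: 0.0
time_s: 2.3
eef_pos: [540.1, -40.3, 200.1]
ee_rot: [-0.0, -0.178, 0.984, 0.0]
force: [-0.6, -0.8, 1.2]
grip_width: 0.584
grip_force: 0.0
shift [0.  0.4 0.1] rz -0.014 tilt [ 0. -0. -0.] j6 -2.22 t 2.35
```

View pics/w1.png

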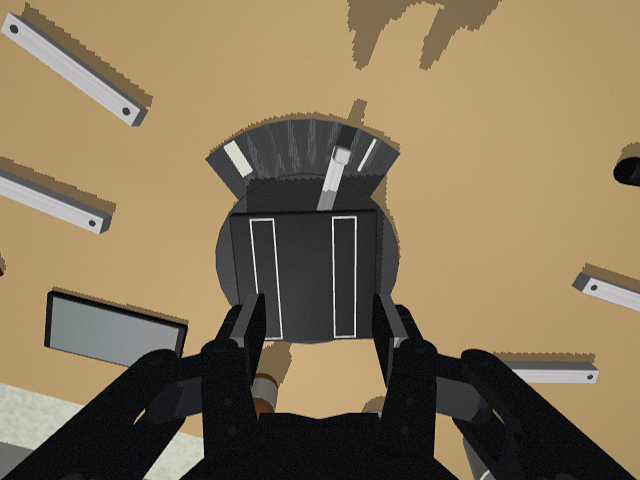

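The wrist view shows both outlines, with the left one at about (266,280) and the right one at (344,277). The tab top is at (342,155), the thin mark at (368,154) and the broad mark at (238,158). The bars are at the sides. I measure the stage and the tab from this picture.

Run:
```python
from h import *
im=cv2.imread("pics/w1.png"); M=np.load("w1M.npy"); c=eyes.calibration("wrist")
g=im.min(2); m=(g>130).astype(np.uint8); C=[]
for u0,u1 in((244,290),(325,362)):
    q=np.zeros_like(m); q[214:343,u0:u1]=m[214:343,u0:u1]
    x=max(cv2.findContours(q,cv2.RETR_EXTERNAL,cv2.CHAIN_APPROX_NONE)[0],key=len)
    r=rect(cast(x[:,0]+0.0,c,M,46)); C.append(r[0]); print(r,cv2.boundingRect(x))
C=np.array(C); d=C[1]-C[0]; print("dist",np.hypot(*d)," centre",C.mean(0),"yaw from pair",np.arctan2(-d[0],d[1]))
t=cast([[342,154.5]],c,M,56)[0,:2]; v=t-C.mean(0); print("tab",t,np.hypot(*v),np.arctan2(v[1],v[0])%6.2832)
```

```text
(array([609.89532471, -65.68217468]), 123.51310729980469, 21.845584869384766, np.float64(0.3863877228103725)) (249, 218, 34, 122)
(array([582.80950928,   1.02250671]), 123.35205078125, 21.57110595703125, np.float64(0.3838747307162602)) (332, 216, 25, 122)
dist 71.9941380787185  centre [596.35241699 -32.32983398] yaw from pair 0.38571587397816287
tab [477.38277482 -43.70425363] 119.51214658584732 3.236925370676332
```

```bash
python3 -m jog '[[0.0297,0.0091,0.03,0,0,0,0.03],[0.0298,0.0092,0.03,0,0,0,0.03],[0,0,0.04,0,0,0,0.03],[0,0,0.03,0,0,0,0.03],[0,0,0.03,0,0,0,0.03]]'
python3 -m jog '[[0,0,0,0,0,0,0.025],[0,0,0,0,0,0,0.025]]'
python3 - <<'E'
from h import *
im,c,M=look("wrist"); cv2.imwrite("pics/w2.png",im[:,:,::-1]); go((478,-43.8),40,3.496)
E
```

```text
time_s: 2.85
eef_pos: [477.9, -44.0, 39.2]
ee_rot: [0.0, -0.175, 0.985, -0.0]
force: [1.3, -0.2, 0.4]
grip_width: 0.35
grip_force: 0.0
time_s: 3.05
eef_pos: [478.3, -44.1, 40.9]
ee_rot: [-0.0, -0.177, 0.984, 0.0]
force: [-0.4, 0.2, 0.2]
grip_width: 0.294
grip_force: 0.0
shift [0.6 0.7 1.6] rz 0.001 tilt [-0.001  0.001 -0.   ] j6 -2.26 t 3.1
```

View pics/w2.png

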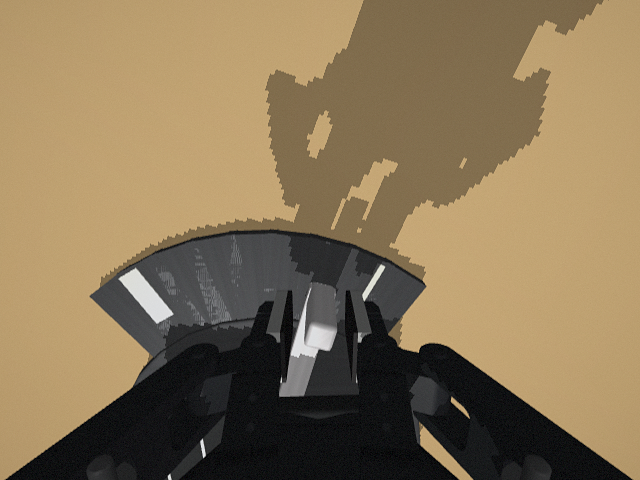

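The tab (320,335) sits between the fingers, so I sweep along the arc.

```bash
python3 -m jog '[[0.0017,-0.0093,0,0,0,0,0.025],[0.0017,-0.0093,0,0,0,0,0.025],[0.0002,-0.0094,0,0,0,0,0.025],[0.0002,-0.0094,0,0,0,0,0.025],[-0.0013,-0.0094,0,0,0,0,0.025]]'
python3 -m jog '[[-0.0013,-0.0094,0,0,0,0,0.025],[-0.0028,-0.009,0,0,0,0,0.025],[-0.0028,-0.009,0,0,0,0,0.025],[-0.004,-0.008,0,0,0,0,0.025]]'
python3 -m jog '[[-0.004,-0.008,0,0,0,0,0.025],[0,0,0,0,0,0,0.025]]'
python3 -m jog '[[-0.0015,-0.0026,0,0,0,0,0.025],[0,0,0,0,0,0,0.025]]'
```

```text
time_s: 3.6
eef_pos: [492.3, -89.7, 40.4]
ee_rot: [-0.0, -0.177, 0.984, 0.0]
force: [-0.8, 1.4, -0.4]
grip_width: 0.292
grip_force: 0.8
time_s: 4.0
eef_pos: [515.2, -118.8, 40.2]
ee_rot: [-0.0, -0.178, 0.984, -0.0]
force: [-2.1, 0.7, 1.1]
grip_width: 0.293
grip_force: 0.7
time_s: 4.2
eef_pos: [522.3, -125.0, 40.4]
ee_rot: [0.001, -0.177, 0.984, -0.0]
force: [-0.7, 0.1, -0.0]
grip_width: 0.293
grip_force: 0.0
time_s: 4.4
eef_pos: [523.7, -126.1, 40.3]
ee_rot: [0.0, -0.178, 0.984, -0.0]
force: [-0.3, -0.4, -0.1]
grip_width: 0.292
grip_force: 0.0
```

```bash
for i in 1; do python3 -m jog '[[-0.0012,-0.0021,0,0,0,0,0.025],[0,0,0,0,0,0,0.025]]'|grep -E "pos|^force"
python3 -m jog '[[-0.0012,-0.0021,0,0,0,0,0.025],[0,0,0,0,0,0,0.025]]'|grep -E "pos|^force"
python3 -m jog '[[-0.0006,-0.001,0,0,0,0,0.025],[0,0,0,0,0,0,0.025]]'|grep -E "pos|^force"
python3 -m jog '[[-0.0006,-0.001,0,0,0,0,0.025],[0,0,0,0,0,0,0.025]]'|grep -E "pos|^force"; done
```

```text
eef_pos: [525.2, -127.4, 40.2]
force: [-2.4, 1.6, 1.3]
eef_pos: [525.6, -127.7, 39.9]
force: [-8.3, 6.8, 5.4]
eef_pos: [525.7, -127.8, 39.8]
force: [-12.7, 10.1, 8.6]
eef_pos: [526.0, -127.8, 39.6]
force: [-16.2, 13.8, 10.4]
```

The lever is at its stop, with the contact force at about 20 N. I back off, rise, and turn for the right-hand bars.

```bash
python3 -m jog '[[0.003,0.006,0,0,0,0,0.03],[0,0,-0.035,0,0,0,0.04],[0,0,-0.035,0,0,0.15,0.04],[0,0,-0.035,0,0,0.15,0.04],[0,0,-0.035,0,0,0.15,0.04]]'
python3 -m jog '[[0,0,-0.02,0,0,0.15,0.04],[0,0,0,0,0,0.15,0.04],[0,0,0,0,0,0.15,0.04],[0,0,0,0,0,0.15,0.04],[0,0,0,0,0,0.15,0.04]]' >/dev/null
python3 -m jog '[[0,0,0,0,0,0.15,0.04],[0,0,0,0,0,0.15,0.04],[0,0,0,0,0,0.15,0.04],[0,0,0,0,0,0.15,0.04],[0,0,0,0,0,0.15,0.04]]' >/dev/null
python3 -m jog '[[0,0,0,0,0,0.15,0.04],[0,0,0,0,0,0.13,0.04],[0,0,0,0,0,0,0.04]]'
python3 - <<'E'
from h import *
im,c,M=look("wrist"); cv2.imwrite("pics/w3.png",im[:,:,::-1]); np.save("w3M.npy",M); go((494.7,-280.6),160,1.26)
E
```

```text
time_s: 5.7
eef_pos: [524.3, -126.2, 182.0]
ee_rot: [0.001, 0.05, 0.999, -0.0]
force: [0.3, 0.3, 0.5]
grip_width: 0.468
grip_force: 0.0
time_s: 7.0
eef_pos: [524.4, -126.2, 200.5]
ee_rot: [0.001, 0.806, 0.592, 0.0]
force: [0.3, 0.1, -0.7]
grip_width: 0.473
grip_force: 0.0
shift [-156.3   17.2   40.5] rz 0.012 tilt [0.001 0.    0.   ] j6 -0.15 t 7.05
```

View pics/w3.png

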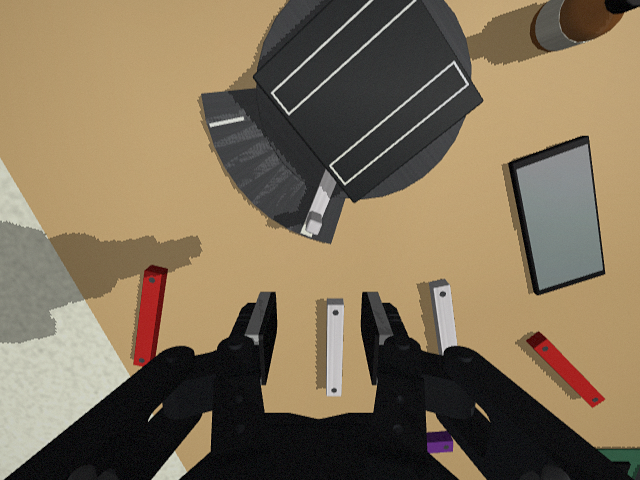

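The lever now covers the broad mark at (315,215). One bar lies between the fingers at (335,345), the other is partly hidden at (445,320), and outline_b's corners are at (345,178) and (462,72). I measure both.

```bash
cat >> h.py <<'E'
def blob(im,c,M,box,z,th,fit=True):
    u0,v0,u1,v1=box; q=np.zeros(im.shape[:2],np.uint8); s=im[v0:v1,u0:u1]; q[v0:v1,u0:u1]=(s.min(2)>th)&(s.max(2).astype(int)-s.min(2)<45)
    x=max(cv2.findContours(q,cv2.RETR_EXTERNAL,cv2.CHAIN_APPROX_NONE)[0],key=len)
    r=rect(cast(x[:,0],c,M,z)); print("xy",r[0].round(1),"L %.1f W %.1f yaw %.3f"%r[1:],cv2.boundingRect(x)); return r
E
python3 - <<'E'
from h import *
im=cv2.imread("pics/w3.png")[:,:,::-1]; M=np.load("w3M.npy"); c=eyes.calibration("wrist")
print(im[345,[320,326,330,335,340,345,350]].tolist(), im[[298,301,303,306],335].tolist())
blob(im,c,M,(322,290,350,405),16,150)
blob(im,c,M,(326,55,475,190),46,130)
E
```

```text
[[120, 100, 69], [73, 69, 65], [186, 184, 187], [194, 192, 194], [194, 192, 191], [184, 158, 108], [183, 156, 110]] [[137, 123, 99], [91, 89, 89], [92, 90, 91], [201, 199, 199]]
xy [ 496.2 -279.3] L 118.1 W 17.2 yaw 1.275 (327, 305, 17, 91)
xy [609.6 -65.8] L 122.9 W 21.9 yaw 0.387 (329, 61, 140, 124)
```

```bash
python3 -m jog '[[-0.0387,0.0045,0.022,0,0,0,0.04],[-0.0387,0.0045,0.022,0,0,0,0.04],[-0.0387,0.0045,0.022,0,0,0,0.04],[-0.0386,0.0046,0.022,0,0,0,0.04],[0,0,0.04,0,0,0,0.04]]' >/dev/null
python3 -m jog '[[0,0,0.04,0,0,0,0.04],[0,0,0.0185,0,0,0,0.04],[0,0,0,0,0,0,0.01],[0,0,0,0,0,0,0.01],[0,0,0,0,0,0,0.01]]' 60
python3 -m jog '[[0,0,0,0,0,0,0.01],[0,0,0,0,0,0,0.01]]' 60
python3 -c "
from h import *
go((496.2,-279.3),14,1.275)"
```

```text
time_s: 8.05
eef_pos: [495.6, -279.2, 14.2]
ee_rot: [0.0, 0.805, 0.593, 0.0]
force: [0.2, 0.3, -0.7]
grip_width: 0.193
grip_force: 61.1
time_s: 8.25
eef_pos: [495.5, -279.2, 14.1]
ee_rot: [0.0, 0.805, 0.593, 0.0]
force: [-0.2, 0.0, -1.6]
grip_width: 0.194
grip_force: 61.1
shift [0.1 0.7 0.1] rz -0.006 tilt [0. 0. 0.] j6 -0.42 t 8.25
```

```bash
python3 -m jog '[[0,0,-0.03,0,0,0,0.01],[0,0,-0.03,0,0,0.148,0.01],[0,0,-0.03,0,0,0.148,0.01],[0,0,-0.02,0,0,0.148,0.01],[0,0,0,0,0,0.148,0.01]]' >/dev/null
python3 -m jog '[[0,0,0,0,0,0.148,0.01],[0,0,0,0,0,0.149,0.01],[0,0,0,0,0,0,0.01]]'
python3 -c "
from h import *
go((609.7,-65.8),100,.386)"
```

```text
time_s: 9.05
eef_pos: [495.4, -279.1, 123.9]
ee_rot: [0.0, 0.982, 0.188, 0.0]
force: [-0.2, 0.5, -0.4]
grip_width: 0.193
grip_force: 61.2
shift [ 185.1 -155.9   23.9] rz -0.007 tilt [ 0. -0. -0.] j6 0.47 t 9.05
```

```bash
python3 -m jog '[[0.0308,-0.026,0.004,0,0,-0.007,0.01],[0.0308,-0.026,0.004,0,0,0,0.01],[0.0308,-0.026,0.004,0,0,0,0.01],[0.0308,-0.026,0.004,0,0,0,0.01],[0.0308,-0.026,0.004,0,0,0,0.01]]' >/dev/null
python3 -m jog '[[0.0308,-0.026,0.004,0,0,0,0.01],[0,0,0,0,0,0,0.01],[0,0,0,0,0,0,0.01]]' >/dev/null
python3 -c "
from h import *
go((609.7,-65.8),60.5,.386)"
```

```text
shift [ 1.1  1.9 39.1] rz 0.006 tilt [-0.  0. -0.] j6 0.88 t 9.85
```

```bash
python3 -m jog '[[0.001,0.0019,0.02,0,0,0.006,0.01],[0,0,0.013,0,0,0,0.01],[0,0,0.005,0,0,0,0.01],[0,0,0,0,0,0,0.01]]' 
python3 -c "
from h import *
go((609.7,-65.8),60.0,.386)"
```

```text
time_s: 10.25
eef_pos: [609.1, -67.0, 61.2]
ee_rot: [-0.0, 0.982, 0.189, -0.001]
force: [-0.1, 0.1, -0.2]
grip_width: 0.191
grip_force: 61.2
shift [ 1.  -0.9  1.2] rz -0.005 tilt [-0.001  0.001 -0.   ] j6 0.89 t 10.25
```

```bash
python3 -m jog '[[0,0,0,0,0,0,0.01]]' >/dev/null; python3 -c "
from h import *
go((609.7,-65.8),60.0,.386)"
python3 -m jog '[[0,0,0,0,0,0,0.01]]' >/dev/null; python3 -c "
from h import *
go((609.7,-65.8),60.0,.386)"
```

```text
shift [ 0.3 -1.   2.4] rz -0.005 tilt [ 0.    -0.001 -0.   ] j6 0.89 t 10.35
shift [ 0.1 -0.9  2.6] rz -0.005 tilt [ 0.001 -0.001 -0.   ] j6 0.89 t 10.45
```

```bash
python3 -m jog '[[0,-0.0009,0.0012,0,0,-0.005,0.01],[0,0,0.001,0,0,0,0.01],[0,0,0,0,0,0,0.01],[0,0,0,0,0,0,0.01]]'; python3 -c "
from h import *
go((609.7,-65.8),60.0,.386)"
```

```text
time_s: 10.85
eef_pos: [609.3, -65.6, 59.6]
ee_rot: [0.0, 0.981, 0.192, -0.0]
force: [0.4, 0.3, -1.6]
grip_width: 0.192
grip_force: 61.3
shift [ 0.3  0.3 -0.4] rz -0.0 tilt [0. 0. 0.] j6 0.89 t 10.85
```

```bash
python3 -m jog '[[0,0,0,0,0,0,0.04],[0,0,0,0,0,0,0.04],[0,0,0,0,0,0,0.04],[0,0,-0.02,0,0,0,0.04],[0,0,-0.04,0,0,0,0.04]]' >/dev/null
python3 -m jog '[[0,0,-0.04,0,0,0,0.04],[0,0,-0.03,0,0,0,0.04],[0,0,0,0,0,0,0.04]]'
python3 - <<'E'
from h import *
im,c,M=look("wrist"); cv2.imwrite("pics/w4.png",im[:,:,::-1]); np.save("w4M.npy",M); go((618,-295),190,1.5)
E
```

```text
time_s: 11.65
eef_pos: [610.9, -66.0, 194.4]
ee_rot: [0.002, 0.981, 0.192, 0.004]
force: [0.2, -0.8, 0.4]
grip_width: 0.47
grip_force: 0.0
shift [-78.8 215.4   1.8] rz -1.114 tilt [ 0.002 -0.003 -0.   ] j6 0.89 t 11.7
```

View pics/w4.png

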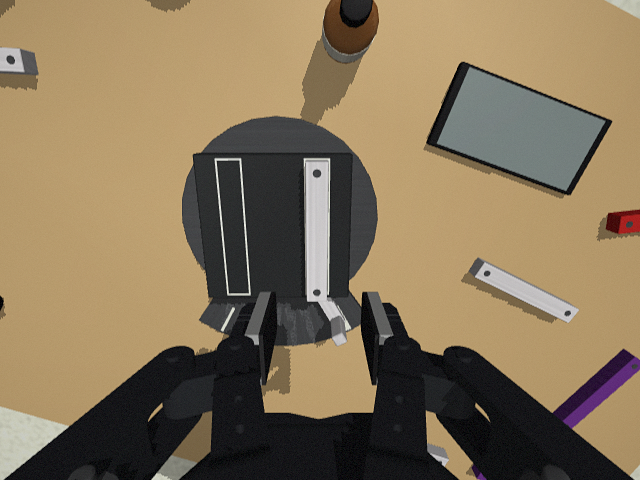

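The first bar sits inside outline_b at (317,230), outline_a is at (232,226), and the next bar is at (527,290). I measure all three.

Run:
```python
from h import *
im=cv2.imread("pics/w4.png")[:,:,::-1]; M=np.load("w4M.npy"); c=eyes.calibration("wrist")
q=im[150:305,295:340]; print(im[230,300:335].min(1).tolist())
blob(im,c,M,(306,162,327,299),62,170)
blob(im,c,M,(210,150,254,299),46,130)
r=blob(im,c,M,(474,257,585,325),16,150)
go(r[0],100,r[3])
```

```text
[47, 34, 26, 26, 51, 139, 182, 214, 208, 197, 196, 197, 204, 206, 205, 199, 196, 199, 198, 196, 199, 200, 199, 199, 198, 203, 207, 170, 210, 168, 28, 41, 38, 44, 43]
xy [610.3 -64.6] L 116.3 W 16.6 yaw 0.391 (306, 162, 21, 137)
xy [581.8   1.2] L 123.3 W 21.7 yaw 0.387 (214, 158, 37, 138)
xy [ 620.  -294.1] L 119.2 W 17.9 yaw 1.495 (475, 262, 104, 61)
shift [-76.8 215.   91.8] rz -1.109 tilt [ 0.002 -0.003 -0.   ] j6 0.89 t 11.7
```

```bash
python3 -m jog '[[-0.0128,0.0358,0,0,0,0,0.04],[-0.0128,0.0358,0,0,0,0,0.04],[-0.0128,0.0358,0,0,0,0,0.04],[-0.0128,0.0358,0,0,0,0,0.04],[-0.0128,0.0358,0,0,0,0,0.04]]' >/dev/null
python3 -m jog '[[-0.0128,0.0358,0,0,0,0,0.04],[0,0,0.015,0,0,-0.139,0.04],[0,0,0.015,0,0,-0.139,0.04],[0,0,0.015,0,0,-0.139,0.04],[0,0,0.015,0,0,-0.139,0.04]]' >/dev/null
python3 -m jog '[[0,0,0.015,0,0,-0.139,0.04],[0,0,0.015,0,0,-0.139,0.04],[0,0,0.015,0,0,-0.139,0.04],[0,0,0.015,0,0,-0.136,0.04],[0,0,0,0,0,0,0.04]]' >/dev/null
python3 -m jog '[[0,0,0,0,0,0,0.04]]' >/dev/null
python3 -c "
from h import *
go((620,-294.1),14,1.495)"
```

```text
shift [-0.7  1.4 54.9] rz -0.004 tilt [-0.001 -0.001  0.   ] j6 -0.53 t 13.3
```

```bash
python3 -m jog '[[-0.0006,0.0012,0.025,0,0,-0.004,0.04],[0,0,0.02,0,0,0,0.04],[0,0,0.01,0,0,0,0.04],[0,0,0,0,0,0,0.01],[0,0,0,0,0,0,0.01]]'  60
python3 -m jog '[[0,0,0,0,0,0,0.01],[0,0,0,0,0,0,0.01],[0,0,0,0,0,0,0.01]]' 60
python3 -c "
from h import *
go((620,-294.1),14,1.495)"
python3 -m jog '[[0,0,-0.03,0,0,0,0.01],[0,0,-0.03,0,0,0.139,0.01],[0,0,-0.03,0,0,0.139,0.01],[0,0,-0.02,0,0,0.139,0.01],[0,0,0,0,0,0.139,0.01]]' >/dev/null
python3 -m jog '[[0,0,0,0,0,0.139,0.01],[0,0,0,0,0,0.139,0.01],[0,0,0,0,0,0.139,0.01],[0,0,0,0,0,0.136,0.01],[0,0,0,0,0,0,0.01]]'
python3 -c "
from h import *
go((582.4,1.0),100,.386)"
```

```text
time_s: 13.8
eef_pos: [620.6, -294.5, 15.8]
ee_rot: [0.001, 0.732, 0.681, 0.0]
force: [0.3, 0.8, 0.1]
grip_width: 0.188
grip_force: 61.2
time_s: 14.1
eef_pos: [620.4, -294.4, 15.4]
ee_rot: [0.001, 0.732, 0.681, 0.0]
force: [-0.7, 0.1, 2.7]
grip_width: 0.195
grip_force: 61.7
shift [ 0.3 -0.4  1.4] rz 0.004 tilt [0.001 0.001 0.   ] j6 -0.54 t 14.1
time_s: 15.1
eef_pos: [620.1, -294.2, 124.7]
ee_rot: [0.0, 0.981, 0.193, 0.0]
force: [-0.3, -0.3, -1.2]
grip_width: 0.189
grip_force: 61.3
shift [  76.9 -287.5   24.7] rz 0.003 tilt [ 0. -0. -0.] j6 0.57 t 15.1
```

```bash
python3 -m jog '[[0.011,-0.0411,0.003,0,0,0,0.01],[0.011,-0.0411,0.003,0,0,0,0.01],[0.011,-0.0411,0.003,0,0,0,0.01],[0.011,-0.0411,0.003,0,0,0,0.01],[0.011,-0.0411,0.003,0,0,0,0.01]]' >/dev/null
python3 -m jog '[[0.011,-0.0411,0.003,0,0,0,0.01],[0.011,-0.0409,0.003,0,0,0,0.01],[0,0,0.018,0,0,0,0.01],[0,0,0,0,0,0,0.01],[0,0,0,0,0,0,0.01]]' >/dev/null
python3 -c "
from h import *
go((582.2,0.9),61.5,.386)"
```

```text
shift [ 0.1 -0.4 24.4] rz 0.005 tilt [0. 0. 0.] j6 0.98 t 16.1
```

```bash
python3 -m jog '[[0,-0.0004,0.012,0,0,0.005,0.01],[0,0,0.008,0,0,0,0.01],[0,0,0.002,0,0,0,0.01],[0,0,0,0,0,0,0.01],[0,0,0,0,0,0,0.01]]' 
python3 -c "
from h import *
go((582.2,0.9),61.5,.386)"
```

```text
time_s: 16.6
eef_pos: [582.1, 1.1, 63.8]
ee_rot: [0.0, 0.982, 0.191, 0.0]
force: [0.5, -0.2, -1.3]
grip_width: 0.191
grip_force: 61.3
shift [0.  0.3 2.3] rz -0.001 tilt [ 0. -0. -0.] j6 0.99 t 16.6
```

```bash
python3 -m jog '[[0,0,0.0013,0,0,0,0.01],[0,0,0.001,0,0,0,0.01],[0,0,0,0,0,0,0.01]]' 
python3 -m jog '[[0,0,0,0,0,0,0.04],[0,0,0,0,0,0,0.04],[0,0,0,0,0,0,0.04],[0,0,-0.02,0,0,0,0.04],[0,0,-0.04,0,0,0,0.04]]' >/dev/null
python3 -m jog '[[0,0,-0.04,0,0,0,0.04],[0,0,-0.03,0,0,0,0.04],[0,0,0,0,0,0,0.04],[0,0,0,0,0,0,0.04]]'
python3 - <<'E'
from h import *
im,c,M=look("wrist"); cv2.imwrite("pics/w5.png",im[:,:,::-1]); np.save("w5M.npy",M); go((624,265),190,1.91)
P=lambda x,y,z:proj([[x,y,z]],c,M)[0].round().tolist()
print("bars expected at",P(610,-66,62),P(582,1,62),P(624,265,16),P(509,303,16))
E
```

```text
time_s: 16.9
eef_pos: [582.0, 1.3, 61.4]
ee_rot: [0.0, 0.982, 0.191, 0.0]
force: [0.5, -0.3, 0.5]
grip_width: 0.19
grip_force: 61.3
time_s: 17.8
eef_pos: [581.9, 1.3, 191.3]
ee_rot: [0.0, 0.982, 0.191, 0.0]
force: [-0.1, -1.0, -0.4]
grip_width: 0.467
grip_force: 0.0
shift [ 138.3 -228.4    0.3] rz -1.525 tilt [-0.001  0.001 -0.   ] j6 0.99 t 17.85
bars expected at [409.0, 234.0] [319.0, 235.0] [37.0, 56.0] [-23.0, 171.0]
```

View pics/w5.png

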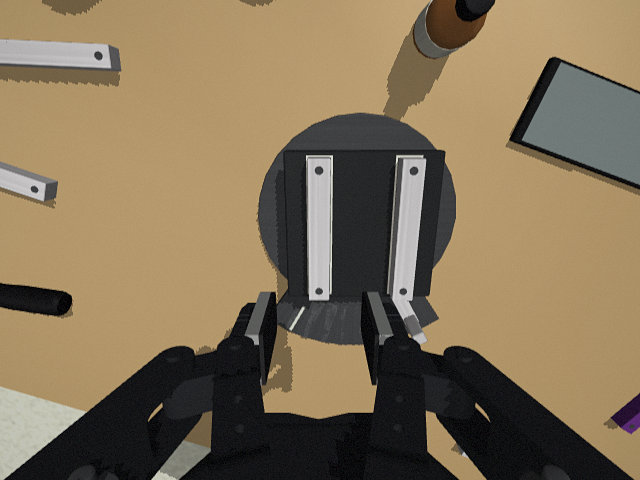

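Both lower bars rest in the outlines, with holes at (319,171)/(319,292) and (414,171)/(403,292). I check them numerically and fly to the left bars.

```bash
python3 -m jog '[[0.023,-0.038,0,0,0,0,0.04],[0.023,-0.038,0,0,0,0,0.04],[0.023,-0.038,0,0,0,0,0.04],[0.023,-0.038,0,0,0,0,0.04],[0.023,-0.038,0,0,0,0,0.04]]' >/dev/null
python3 -m jog '[[0.023,-0.038,0,0,0,-0.05,0.04],[0,0,0,0,0,-0.149,0.04],[0,0,0,0,0,-0.149,0.04],[0,0,0,0,0,-0.149,0.04],[0,0,0,0,0,-0.149,0.04]]' >/dev/null
python3 -m jog '[[0,0,0,0,0,-0.149,0.04],[0,0,0,0,0,-0.149,0.04],[0,0,0,0,0,-0.149,0.04],[0,0,0,0,0,-0.149,0.04],[0,0,0,0,0,-0.149,0.04]]' >/dev/null
python3 -m jog '[[0,0,0,0,0,-0.134,0.04],[0,0,0,0,0,0,0.04],[0,0,0,0,0,0,0.04]]'
python3 - <<'E'
from h import *
im=cv2.imread("pics/w5.png")[:,:,::-1]; M=np.load("w5M.npy"); c=eyes.calibration("wrist")
H=cast([[319,171],[319,292],[414,171],[403,292]],c,M,62); print(H[:2].mean(0),H[2:].mean(0))
H=H[:,:2]; print([np.arctan2(*(H[i]-H[i+1])[::-1]) for i in(0,2)])
im,c,M=look("wrist"); cv2.imwrite("pics/w6.png",im[:,:,::-1]); np.save("w6M.npy",M)
for X in ((624,265),(509,303)):
    u,v=proj([[*X,16]],c,M)[0].round().astype(int); print(u,v)
    r=blob(im,c,M,(max(u-35,0),max(v-85,0),u+35,v+85),16,150); go(r[0],80,r[3])
E
```

```text
time_s: 19.65
eef_pos: [624.0, 264.4, 190.1]
ee_rot: [-0.001, 0.579, 0.815, -0.001]
force: [-0.1, 0.8, 1.3]
grip_width: 0.466
grip_force: 0.0
[581.627808     0.90285701  62.        ] [608.7588722  -66.17645319  62.        ]
[np.float64(0.38457606713659376), np.float64(0.3809554131044404)]
318 219
xy [625.2 267.2] L 118.1 W 16.8 yaw -1.226 (311, 152, 19, 124)
shift [  2.2   2.1 110.4] rz -0.009 tilt [-0.001 -0.     0.   ] j6 -0.11 t 19.7
207 136
xy [509.7 322.2] L 81.9 W 17.0 yaw -1.541 (198, 60, 36, 105)
shift [ 92.3 -88.8 110.5] rz 0.306 tilt [-0.001 -0.     0.   ] j6 -0.11 t 19.7
```

```bash
python3 -m jog '[[0.0022,0.0021,0.045,0,0,-0.009,0.04],[0,0,0.045,0,0,0,0.04],[0,0,0.04,0,0,0,0.04],[0,0,0.03,0,0,0,0.04],[0,0,0.012,0,0,0,0.04]]' >/dev/null
python3 -m jog '[[0,0,0.003,0,0,0,0.04],[0,0,0,0,0,0,0.04],[0,0,0,0,0,0,0.01],[0,0,0,0,0,0,0.01],[0,0,0,0,0,0,0.01]]'  60
python3 -m jog '[[0,0,0,0,0,0,0.01],[0,0,0,0,0,0,0.01]]' 60
python3 -c "
from h import *
go((625.2,267.2),14,1.916)"
python3 -m jog '[[0,0,-0.04,0,0,0,0.01],[0,0,-0.04,0,0,0,0.01],[0,0,-0.03,0,0,-0.041,0.01],[0,0,0,0,0,0,0.01],[0,0,0,0,0,0,0.01]]'
python3 -c "
from h import *
go((629.2,-18.9),100,1.957)"
```

```text
time_s: 20.7
eef_pos: [626.4, 267.5, 18.3]
ee_rot: [0.001, 0.574, 0.819, 0.001]
force: [-0.9, -0.5, 7.2]
grip_width: 0.191
grip_force: 60.3
time_s: 20.9
eef_pos: [626.4, 267.5, 18.3]
ee_rot: [0.001, 0.574, 0.819, 0.001]
force: [-1.1, -0.1, 5.8]
grip_width: 0.189
grip_force: 60.3
shift [ 0.2 -1.3  4.3] rz 0.003 tilt [0.003 0.    0.   ] j6 -0.12 t 20.9
time_s: 21.4
eef_pos: [625.5, 267.2, 126.7]
ee_rot: [0.0, 0.557, 0.83, 0.0]
force: [-0.3, 0.3, -1.8]
grip_width: 0.185
grip_force: 59.5
shift [-266.2 -105.    26.6] rz 0.002 tilt [0.001 0.    0.   ] j6 -0.16 t 21.4
```

```bash
python3 -m jog '[[-0.0443,-0.0175,0.003,0,0,0,0.01],[-0.0443,-0.0175,0.003,0,0,0,0.01],[-0.0443,-0.0175,0.003,0,0,0,0.01],[-0.0443,-0.0175,0.003,0,0,0,0.01],[-0.0443,-0.0175,0.003,0,0,0,0.01]]' >/dev/null
python3 -m jog '[[-0.0443,-0.0175,0.003,0,0,0,0.01],[0,0,0,0,0,0,0.01],[0,0,0,0,0,0,0.01]]' >/dev/null
python3 - <<'E'
from h import *
go((629.2,-18.9),80.3,1.957)
im,c,M=look("wrist"); s=eyes.capture("scene"); sc=eyes.calibration("scene"); u,v=proj([[620,-20,75]],sc,sc["cam_to_world"])[0].astype(int)
b=cv2.resize(s[v-70:v+80,u-80:u+80],(320,300),interpolation=cv2.INTER_CUBIC); w=cv2.resize(im,(480,360)); o=np.zeros((360,800,3),np.uint8); o[:,:480]=w; o[:300,480:]=b
cv2.imwrite("pics/w7.png",o[:,:,::-1])
E
```

```text
shift [ 0.   0.9 26.5] rz 0.0 tilt [-0.002 -0.002  0.   ] j6 -0.6 t 22.2
```

View pics/w7.png

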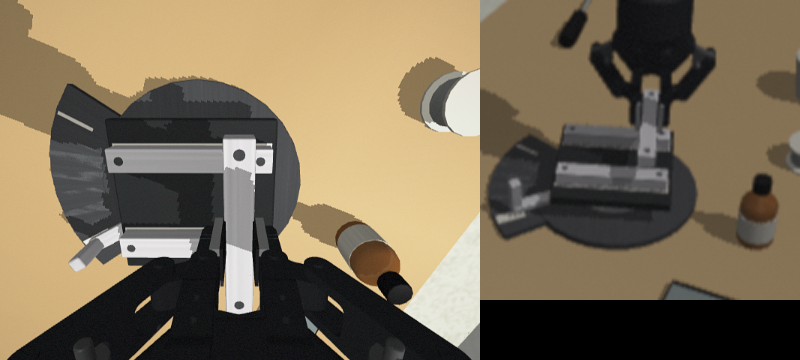

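The third bar is held crosswise above its place, with holes at about (239,155) and (239,305) in the half-size view. I lower it to contact.

```bash
python3 -m jog '[[0,0.0009,0.014,0,0,0,0.01],[0,0,0.008,0,0,0,0.01],[0,0,0,0,0,0,0.01],[0,0,0,0,0,0,0.01]]' 
python3 -m jog '[[0,0,0.002,0,0,0,0.01],[0,0,0,0,0,0,0.01]]'|grep -E "pos|^force" 
python3 -m jog '[[0,0,0.001,0,0,0,0.01],[0,0,0,0,0,0,0.01]]'|grep -E "pos|^force" 
python3 -c "
from h import *
go((629.2,-18.9),80.3,1.957)"
```

```text
time_s: 22.7
eef_pos: [629.9, -17.8, 85.9]
ee_rot: [-0.0, 0.557, 0.831, -0.0]
force: [0.8, 1.7, -1.2]
grip_width: 0.188
grip_force: 59.4
eef_pos: [630.0, -18.2, 84.3]
force: [-0.1, 0.4, -1.5]
eef_pos: [630.0, -18.2, 83.3]
force: [0.3, -0.4, -1.8]
shift [-0.3 -1.   3. ] rz 0.003 tilt [0. 0. 0.] j6 -0.6 t 23.1
```

```bash
python3 -m jog '[[0,-0.0008,0.001,0,0,0.003,0.01],[0,0,0.001,0,0,0,0.01],[0,0,0,0,0,0,0.01]]'|grep -E "pos|^force" 
python3 -m jog '[[0,0,0.0008,0,0,0,0.01],[0,0,0,0,0,0,0.01]]'|grep -E "pos|^force" 
python3 -m jog '[[0,0,0.0005,0,0,0,0.01],[0,0,0,0,0,0,0.01]]'|grep -E "pos|^force" 
python3 -c "
from h import *
go((629.2,-18.9),80.3,1.957)"
```

```text
eef_pos: [629.2, -18.5, 81.1]
force: [-1.0, 0.1, -1.5]
eef_pos: [629.3, -18.5, 80.4]
force: [-0.4, -0.1, -1.5]
eef_pos: [629.3, -18.5, 80.4]
force: [-3.0, -0.1, 2.5]
shift [-0.3 -0.2  0.1] rz -0.0 tilt [0. 0. 0.] j6 -0.6 t 23.8
```

```bash
python3 -m jog '[[0,0,0,0,0,0,0.04],[0,0,0,0,0,0,0.04],[0,0,0,0,0,0,0.04],[0,0,-0.02,0,0,0,0.04],[0,0,-0.04,0,0,0,0.04]]' >/dev/null
python3 -m jog '[[0,0,-0.04,0,0,0,0.04],[0,0,-0.02,0,0,0,0.04],[0,0,0,0,0,0,0.04],[0,0,0,0,0,0,0.04]]'
python3 - <<'E'
from h import *
im,c,M=look("wrist"); cv2.imwrite("pics/w8.png",im[:,:,::-1]); np.save("w8M.npy",M)
u,v=proj([[629.2,-18.9,78]],c,M)[0].round().astype(int); print(u,v)
go((509,303),180,1.60)
E
```

```text
time_s: 24.7
eef_pos: [629.1, -18.5, 199.3]
ee_rot: [-0.0, 0.558, 0.83, -0.0]
force: [0.5, -0.8, 0.3]
grip_width: 0.472
grip_force: 0.0
317 237
shift [342.8  10.1  19. ] rz 0.357 tilt [-0.002 -0.001  0.   ] j6 -0.6 t 24.75
```

View pics/w8.png

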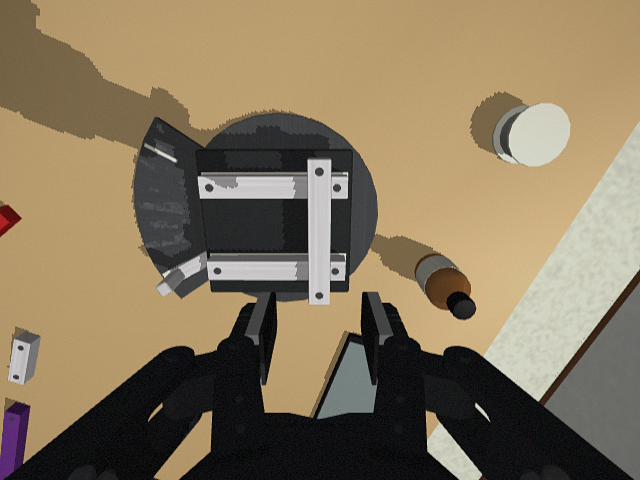

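The third bar rests across both lower bars, with holes at (319,172) and (319,296). Now I fly to the last bar.

```bash
python3 -m jog '[[0.043,0.0013,0.002,0,0,0,0.04],[0.043,0.0013,0.002,0,0,0,0.04],[0.043,0.0013,0.002,0,0,0,0.04],[0.043,0.0013,0.002,0,0,0,0.04],[0.043,0.0013,0.002,0,0,0,0.04]]' >/dev/null
python3 -m jog '[[0.043,0.0013,0.002,0,0,0,0.04],[0.043,0.0013,0.002,0,0,0,0.04],[0.042,0.001,0.002,0,0,0.12,0.04],[0,0,0,0,0,0.12,0.04],[0,0,0,0,0,0.117,0.04]]' >/dev/null
python3 -m jog '[[0,0,0,0,0,0,0.04],[0,0,0,0,0,0,0.04]]' >/dev/null
python3 - <<'E'
from h import *
c=eyes.calibration("wrist"); H=cast([[319,172],[319,296]],c,np.load("w8M.npy"),78); print(H.mean(0)[:2],(np.arctan2(*(H[0]-H[1])[1::-1])))
im,c,M=look("wrist"); cv2.imwrite("pics/w9.png",im[:,:,::-1])
u,v=proj([[509,303,16]],c,M)[0].round().astype(int); print(u,v)
r=blob(im,c,M,(u-35,v-85,u+35,v+85),16,150); go(r[0],15,r[3])
E
```

```text
[630.68940251 -18.91573951] 1.956601387918146
318 221
xy [510.4 304.1] L 117.9 W 16.8 yaw -1.547 (310, 154, 19, 126)
shift [  1.4   1.3 168.2] rz 0.008 tilt [-0.001  0.    -0.   ] j6 0.31 t 26.0
```

```bash
python3 -m jog '[[0.0014,0.0013,0.04,0,0,0.008,0.04],[0,0,0.04,0,0,0,0.04],[0,0,0.04,0,0,0,0.04],[0,0,0.03,0,0,0,0.04],[0,0,0.01,0,0,0,0.04]]' >/dev/null
python3 -m jog '[[0,0,0.005,0,0,0,0.04],[0,0,0,0,0,0,0.04],[0,0,0,0,0,0,0.04]]'|grep -E "pos|^force" 
python3 -c "
from h import *
go((510.4,304.1),14.5,-1.547)"
```

```text
eef_pos: [511.6, 304.7, 20.5]
force: [0.3, -0.2, 0.4]
shift [-0.6 -1.2  6. ] rz -0.003 tilt [ 0.002 -0.001 -0.   ] j6 0.32 t 26.8
```

```bash
python3 -m jog '[[-0.0005,-0.001,0.004,0,0,-0.003,0.04],[0,0,0.001,0,0,0,0.04],[0,0,0,0,0,0,0.01],[0,0,0,0,0,0,0.01],[0,0,0,0,0,0,0.01]]' 60|grep -E "pos|^force" 
python3 -m jog '[[0,0,0,0,0,0,0.01],[0,0,0,0,0,0,0.01]]' 60
python3 -c "
from h import *
go((510.4,304.1),14,-1.547)"
python3 -m jog '[[0,0,-0.04,0,0,0,0.01],[0,0,-0.04,0,0,0,0.01],[0,0,-0.03,0,0,-0.121,0.01],[0,0,0,0,0,-0.121,0.01],[0,0,0,0,0,-0.121,0.01]]' >/dev/null
python3 -m jog '[[0,0,0,0,0,0,0.01],[0,0,0,0,0,0,0.01]]'
python3 -c "
from h import *
go((562.7,-46),105,1.957)"
```

```text
eef_pos: [510.0, 304.1, 14.4]
force: [-0.7, 0.2, 2.0]
time_s: 27.5
eef_pos: [510.0, 304.1, 14.4]
ee_rot: [0.0, 0.699, 0.716, 0.0]
force: [0.3, 0.0, 5.1]
grip_width: 0.192
grip_force: 60.8
shift [0.  0.4 0.4] rz 0.0 tilt [ 0.001 -0.    -0.   ] j6 0.32 t 27.5
time_s: 28.2
eef_pos: [509.5, 303.9, 123.5]
ee_rot: [-0.0, 0.559, 0.829, -0.0]
force: [-0.0, -0.2, -1.5]
grip_width: 0.189
grip_force: 60.0
shift [-344.4  -81.7   18.5] rz -0.002 tilt [-0.001 -0.     0.   ] j6 -0.04 t 28.2
```

```bash
python3 -m jog '[[-0.043,-0.0102,0.002,0,0,0,0.01],[-0.043,-0.0102,0.002,0,0,0,0.01],[-0.043,-0.0102,0.002,0,0,0,0.01],[-0.043,-0.0102,0.002,0,0,0,0.01],[-0.043,-0.0102,0.002,0,0,0,0.01]]' >/dev/null
python3 -m jog '[[-0.043,-0.0102,0.002,0,0,0,0.01],[-0.043,-0.0102,0.002,0,0,0,0.01],[-0.0434,-0.0103,0.002,0,0,-0.002,0.01],[0,0,0,0,0,0,0.01],[0,0,0,0,0,0,0.01]]' >/dev/null
python3 -m jog '[[0,0,0.015,0,0,0,0.01],[0,0,0.01,0,0,0,0.01],[0,0,0,0,0,0,0.01],[0,0,0,0,0,0,0.01]]' 
python3 -c "
from h import *
go((562.7,-46),76.4,1.957)"
```

```text
time_s: 29.6
eef_pos: [564.1, -45.1, 83.1]
ee_rot: [-0.0, 0.557, 0.831, -0.0]
force: [-0.1, -1.0, -0.9]
grip_width: 0.188
grip_force: 60.0
shift [-0.3 -1.6  6.7] rz 0.003 tilt [-0. -0.  0.] j6 -0.68 t 29.6
```

```bash
python3 -m jog '[[-0.0003,-0.0015,0.003,0,0,0.003,0.01],[0,0,0.002,0,0,0,0.01],[0,0,0,0,0,0,0.01],[0,0,0,0,0,0,0.01]]' |grep -E "pos|^force" 
python3 -m jog '[[0,0,0.001,0,0,0,0.01],[0,0,0,0,0,0,0.01]]' |grep -E "pos|^force" 
python3 -m jog '[[0,0,0.0008,0,0,0,0.01],[0,0,0,0,0,0,0.01]]' |grep -E "pos|^force" 
python3 -c "
from h import *
go((562.7,-46),76.4,1.957)"
```

```text
eef_pos: [562.9, -46.7, 78.1]
force: [-1.1, 0.4, -0.9]
eef_pos: [562.8, -46.6, 76.9]
force: [-0.2, 0.6, -1.1]
eef_pos: [562.9, -46.7, 76.4]
force: [-0.7, -0.4, 1.3]
shift [ 0.7  0.1 -0. ] rz -0.0 tilt [0. 0. 0.] j6 -0.68 t 30.4
```

```bash
python3 -m jog '[[0,0,0,0,0,0,0.036],[0,0,0,0,0,0,0.036],[0,0,0,0,0,0,0.036],[0,0,-0.02,0,0,0,0.036],[0,0,-0.04,0,0,0,0.036]]' >/dev/null
python3 -m jog '[[0,0,-0.04,0,0,0,0.036],[0,0,-0.02,0,0,0,0.036],[0,0,0,0,0,0,0.036],[0,0,0,0,0,0,0.036]]'
python3 - <<'E'
from h import *
im,c,M=look("wrist"); s=eyes.capture("scene"); np.save("w10M.npy",M); cv2.imwrite("pics/w10full.png",im[:,:,::-1])
o=np.zeros((480,800,3),np.uint8); o[:,:500]=im[:,100:600]; o[:300,500:]=cv2.resize(s[200:300,290:390],(300,300),interpolation=cv2.INTER_CUBIC)
cv2.imwrite("pics/w10.png",o[:,:,::-1])
E
```

```text
time_s: 31.3
eef_pos: [562.6, -46.6, 195.6]
ee_rot: [-0.0, 0.558, 0.83, -0.0]
force: [-0.4, 0.8, -0.6]
grip_width: 0.419
grip_force: 0.0
```

View pics/w10.png

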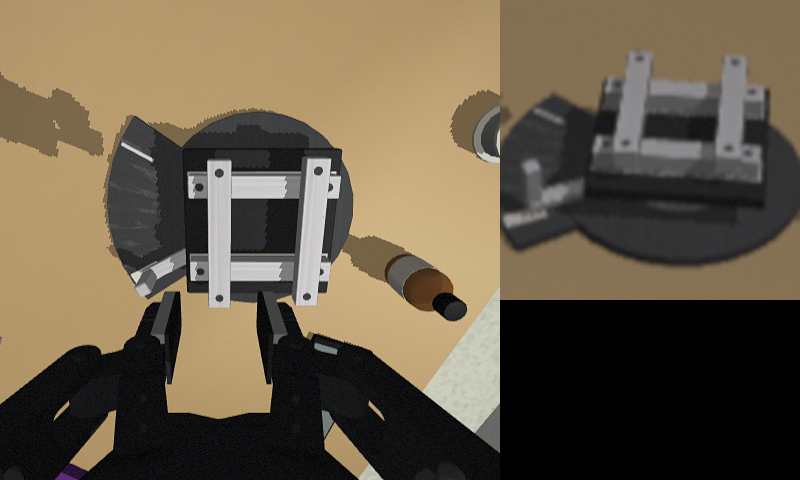

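Run:
```python
from h import *
c=eyes.calibration("wrist"); H=cast([[319,173],[320,298],[418,171],[407,297]],c,np.load("w10M.npy"),78)[:,:2]
C=np.array([596.0,-32.4]); a=.386; Q=np.array([[np.cos(a),np.sin(a)],[-np.sin(a),np.cos(a)]])
for i in(0,2): d=Q@(H[i]-H[i+1]); print("stage xy",(Q@(H[i:i+2].mean(0)-C)).round(1),"yaw err",np.arctan2(-d[0],d[1]).round(3))
```

```text
stage xy [-34.5  -1.7] yaw err 0.008
stage xy [37.4 -0.5] yaw err 0.003
```

```bash
python3 -c "
from rig import finish_job
print(finish_job())"
```

```text
the job is handed in; nothing more can be done
None
```

I pushed the collar lever to its stop at the broad mark, then built the four-bar crib: lower bars in the outlines and upper bars measured about 72 mm apart, centred to within 2 mm. I handed it in at about 31 s; the result isn't known yet, and I viewed 11 pictures, one over the limit of 10.

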